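# Cover and stack the terrines on their keyed board

## Task

Get the terrines ready for the cold room: stand the pepper mill that is on the red stacking board upright on the table beside it, and stack all the tins on the board, right way up, with a beech cover on every tin, so from the board upward it goes tin, cover, tin, cover and ends with a cover. Each piece must sit fully down and squared up with the board, its notch over the key below; a spare cover stays on the table clear of the board, and the mill and the mug must not be knocked over.

Things in the scene. Friction and masses are not known exactly. Their poses are not given: they have to be found in the camera images.
- board: Fixed red plastic stacking board, 126 x 74 mm, 12 mm thick. On its top stands a key 10 mm long (x), 14 mm wide (y), 8 mm tall, centred 48 mm from the middle towards +x. Origin: centre of its underside, on the table; x along its length towards the key, z up. Its place and yaw vary.
- mill: Dark wooden pepper mill, 112 mm tall, 52 mm across its foot, about 0.25 kg, round; its upper belly, 60 to 80 mm above its foot, is 39 to 44 mm thick. Origin: centre of its underside, z up its axis. It starts upright on the red board.
- mug: White mug, 76 mm across, 85 mm tall, a bystander. Origin: centre of its underside, z up.
- tin1: Dark steel terrine tin filled with a set terrine, 110 mm long, 56 mm wide, 30 mm high, 0.22 to 0.37 kg. Origin: centre of its underside; x along its length towards its key, z up. The key stands on its top, centred at x = 48 mm: 10 mm long (x), 14 mm wide (y), 14 mm tall. Starts flat on the table, key end roughly away from or towards the robot. One of the four tins may be absent.
- tin2: Terrine tin identical to tin1. Underneath, at the key end, every tin has a notch that goes over the key below: 20 mm wide (y), 11 mm deep, from x = 39 mm to the end at x = 55 mm and open to that end. May be absent.
- tin3: Terrine tin identical to tin1. Seated on the board a tin's underside is 12 mm above the table; each tin with its cover adds 36 mm. May be absent.
- tin4: Terrine tin identical to tin1. May be absent.
- cover1: Flat beech cover board, 110 mm long, 60 mm wide, 6 mm thick, 0.06 kg. Origin: centre of its underside; x along its length towards its notched end, z up. The notch, cut right through, is 20 mm wide (y), from x = 39 mm to the end at x = 55 mm. Starts flat on the table, notched end roughly away from or towards the robot.
- cover2: Cover board identical to cover1. On a tin, notch over the key, a cover's underside is 30 mm above the tin's underside and the key stands 8 mm out above the cover.
- cover3: Cover board identical to cover1.
- cover4: Cover board identical to cover1.
There are look-alikes about, which are no part of the job. Leave any purple or yellow look-alike of the mill alone.

How it is judged (in metres and radians):
At the end, for the whole second after the job is handed in: All tins stacked on the board in 36 mm levels, a cover seated on each, within 12 mm and 0.17 rad of the board, heights within 3.5 mm, tilt under 0.045 rad, still; spare cover on the table over 60 mm, and mill upright on it over 55 mm, from the board's centre (x of tin1 in the frame of board between -0.012 and 0.012 m and y of tin1 in the frame of board between -0.012 and 0.012 m and angle between the x axis of each of tin1, tin2, tin3, tin4 and the x axis of board, either way round below 0.17 rad and angle between each of tin1, tin2, tin3, tin4's own z axis and vertical below 0.045 rad and (z of tin1 in the frame of board between 0.0085 and 0.0155 m or z of tin1 in the frame of board between 0.0445 and 0.0515 m or z of tin1 in the frame of board between 0.0805 and 0.0875 m or z of tin1 in the frame of board between 0.1165 and 0.1235 m) and linear speed of each of tin1, tin2, tin3, tin4, mill below 0.02 m/s and ((z of cover1 in the frame of tin1 between 0.027 and 0.033 m and x of cover1 in the frame of tin1 between -0.012 and 0.012 m and y of cover1 in the frame of tin1 between -0.012 and 0.012 m) or (z of cover2 in the frame of tin1 between 0.027 and 0.033 m and x of cover2 in the frame of tin1 between -0.012 and 0.012 m and y of cover2 in the frame of tin1 between -0.012 and 0.012 m) or (z of cover3 in the frame of tin1 between 0.027 and 0.033 m and x of cover3 in the frame of tin1 between -0.012 and 0.012 m and y of cover3 in the frame of tin1 between -0.012 and 0.012 m) or (z of cover4 in the frame of tin1 between 0.027 and 0.033 m and x of cover4 in the frame of tin1 between -0.012 and 0.012 m and y of cover4 in the frame of tin1 between -0.012 and 0.012 m)) and x of tin2 in the frame of board between -0.012 and 0.012 m and y of tin2 in the frame of board between -0.012 and 0.012 m and (z of tin2 in the frame of board between 0.0085 and 0.0155 m or z of tin2 in the frame of board between 0.0445 and 0.0515 m or z of tin2 in the frame of board between 0.0805 and 0.0875 m or z of tin2 in the frame of board between 0.1165 and 0.1235 m) and ((z of cover1 in the frame of tin2 between 0.027 and 0.033 m and x of cover1 in the frame of tin2 between -0.012 and 0.012 m and y of cover1 in the frame of tin2 between -0.012 and 0.012 m) or (z of cover2 in the frame of tin2 between 0.027 and 0.033 m and x of cover2 in the frame of tin2 between -0.012 and 0.012 m and y of cover2 in the frame of tin2 between -0.012 and 0.012 m) or (z of cover3 in the frame of tin2 between 0.027 and 0.033 m and x of cover3 in the frame of tin2 between -0.012 and 0.012 m and y of cover3 in the frame of tin2 between -0.012 and 0.012 m) or (z of cover4 in the frame of tin2 between 0.027 and 0.033 m and x of cover4 in the frame of tin2 between -0.012 and 0.012 m and y of cover4 in the frame of tin2 between -0.012 and 0.012 m)) and x of tin3 in the frame of board between -0.012 and 0.012 m and y of tin3 in the frame of board between -0.012 and 0.012 m and (z of tin3 in the frame of board between 0.0085 and 0.0155 m or z of tin3 in the frame of board between 0.0445 and 0.0515 m or z of tin3 in the frame of board between 0.0805 and 0.0875 m or z of tin3 in the frame of board between 0.1165 and 0.1235 m) and ((z of cover1 in the frame of tin3 between 0.027 and 0.033 m and x of cover1 in the frame of tin3 between -0.012 and 0.012 m and y of cover1 in the frame of tin3 between -0.012 and 0.012 m) or (z of cover2 in the frame of tin3 between 0.027 and 0.033 m and x of cover2 in the frame of tin3 between -0.012 and 0.012 m and y of cover2 in the frame of tin3 between -0.012 and 0.012 m) or (z of cover3 in the frame of tin3 between 0.027 and 0.033 m and x of cover3 in the frame of tin3 between -0.012 and 0.012 m and y of cover3 in the frame of tin3 between -0.012 and 0.012 m) or (z of cover4 in the frame of tin3 between 0.027 and 0.033 m and x of cover4 in the frame of tin3 between -0.012 and 0.012 m and y of cover4 in the frame of tin3 between -0.012 and 0.012 m)) and x of tin4 in the frame of board between -0.012 and 0.012 m and y of tin4 in the frame of board between -0.012 and 0.012 m and (z of tin4 in the frame of board between 0.0085 and 0.0155 m or z of tin4 in the frame of board between 0.0445 and 0.0515 m or z of tin4 in the frame of board between 0.0805 and 0.0875 m or z of tin4 in the frame of board between 0.1165 and 0.1235 m) and ((z of cover1 in the frame of tin4 between 0.027 and 0.033 m and x of cover1 in the frame of tin4 between -0.012 and 0.012 m and y of cover1 in the frame of tin4 between -0.012 and 0.012 m) or (z of cover2 in the frame of tin4 between 0.027 and 0.033 m and x of cover2 in the frame of tin4 between -0.012 and 0.012 m and y of cover2 in the frame of tin4 between -0.012 and 0.012 m) or (z of cover3 in the frame of tin4 between 0.027 and 0.033 m and x of cover3 in the frame of tin4 between -0.012 and 0.012 m and y of cover3 in the frame of tin4 between -0.012 and 0.012 m) or (z of cover4 in the frame of tin4 between 0.027 and 0.033 m and x of cover4 in the frame of tin4 between -0.012 and 0.012 m and y of cover4 in the frame of tin4 between -0.012 and 0.012 m)) and ((x of cover1 in the frame of board between -0.012 and 0.012 m and y of cover1 in the frame of board between -0.012 and 0.012 m and angle between the x axis of cover1 and the x axis of board, either way round below 0.17 rad and angle between cover1's own z axis and vertical below 0.045 rad and (z of cover1 in the frame of board between 0.0385 and 0.0455 m or z of cover1 in the frame of board between 0.0745 and 0.0815 m or z of cover1 in the frame of board between 0.1105 and 0.1175 m or z of cover1 in the frame of board between 0.1465 and 0.1535 m)) or (height (world z) of cover1 below 0.03 m and horizontal distance between cover1 and board above 0.06 m)) and ((x of cover2 in the frame of board between -0.012 and 0.012 m and y of cover2 in the frame of board between -0.012 and 0.012 m and angle between the x axis of cover2 and the x axis of board, either way round below 0.17 rad and angle between cover2's own z axis and vertical below 0.045 rad and (z of cover2 in the frame of board between 0.0385 and 0.0455 m or z of cover2 in the frame of board between 0.0745 and 0.0815 m or z of cover2 in the frame of board between 0.1105 and 0.1175 m or z of cover2 in the frame of board between 0.1465 and 0.1535 m)) or (height (world z) of cover2 below 0.03 m and horizontal distance between cover2 and board above 0.06 m)) and ((x of cover3 in the frame of board between -0.012 and 0.012 m and y of cover3 in the frame of board between -0.012 and 0.012 m and angle between the x axis of cover3 and the x axis of board, either way round below 0.17 rad and angle between cover3's own z axis and vertical below 0.045 rad and (z of cover3 in the frame of board between 0.0385 and 0.0455 m or z of cover3 in the frame of board between 0.0745 and 0.0815 m or z of cover3 in the frame of board between 0.1105 and 0.1175 m or z of cover3 in the frame of board between 0.1465 and 0.1535 m)) or (height (world z) of cover3 below 0.03 m and horizontal distance between cover3 and board above 0.06 m)) and ((x of cover4 in the frame of board between -0.012 and 0.012 m and y of cover4 in the frame of board between -0.012 and 0.012 m and angle between the x axis of cover4 and the x axis of board, either way round below 0.17 rad and angle between cover4's own z axis and vertical below 0.045 rad and (z of cover4 in the frame of board between 0.0385 and 0.0455 m or z of cover4 in the frame of board between 0.0745 and 0.0815 m or z of cover4 in the frame of board between 0.1105 and 0.1175 m or z of cover4 in the frame of board between 0.1465 and 0.1535 m)) or (height (world z) of cover4 below 0.03 m and horizontal distance between cover4 and board above 0.06 m)) and angle between mill's own z axis and vertical below 0.15 rad and height (world z) of mill below 0.008 m and horizontal distance between mill and board above 0.055 m); the robot touches nothing.
It fails at once if the pepper mill is knocked over (angle between mill's own z axis and vertical above 0.8 rad).
It fails at once if the mug is knocked over (angle between mug's own z axis and vertical above 0.8 rad).
Of tin1, tin2, tin3, tin4 only 3 to 4 are there at a start; the rules pass over those that are not, and their reading is None.
At some moment in a run one of tin1, tin2, tin3, tin4, cover1, cover2, cover3, cover4 may be knocked a few centimetres aside while the robot is not near it.
It also fails if it takes over 210 s, if anything falls off the work surface, if the arm or the gripper's body presses on something with over 40 N, if the wrist force passes 120 N, or if a joint passes its speed limit or range.

## Robot

A 6-joint arm with a two-finger parallel gripper is mounted at the origin on the work surface. World frame = base frame: x ahead of the robot, y to its left, z up, the work surface at z = 0. Lengths are in mm, angles in rad, forces in N, time in s.
With the tool pointing down it reaches from about 400 to 925 mm from the base axis. Payload 12.5 kg.
Tool frame: the origin (TCP) lies on the mounting face of the last link; the fingertips stand 190 mm ahead of it and the grasp point (between the pads) lies 171 mm ahead of it; z points along the fingers, y is the line along which they close (so a half turn about z gives the same grasp; the last joint's range is limited). The gripper opens to 95 mm and grips with 3 to 60 N. Pads are 20 mm wide; open, the fingers measure 119 mm over their backs; the gripper's body (75 mm by 180 mm) begins 59 mm behind the grasp point.
Start: joints at [1.029, 0.491, 1.559, -0, 1.092, -0.106], TCP at [263.812, 566.593, 404.761] pointing down, gripper open.
Joint ranges: [-3.1, 3.1], [-0.84, 2.19], [0.05, 2.79], [-1.13, 4.28], [0.06, 2.93], [-2.69, 2.69]. Speed limits (rad/s): [2.22, 2.22, 2.79, 3.14, 3.14, 3.14].

## Interface

Orientations are given as [roll, pitch, yaw] about the fixed x, y, z axes, in that order (R = Rz(yaw) Ry(pitch) Rx(roll)).
In Python, from cell import env gives the robot as it stands.
- The arm moves only by the tool carry_out, never from a script. Its argument "series" is a list of rows, each a list of 5 numbers: the shift along the tool's x, y, z in m, then the turn about the tool's z in degrees, then the opening, from 0 (shut) to 1 (fully open). A call has 1 to 20 rows; each row is the pose to reach, as a shift and turn from the pose commanded when the call began, along the tool's axes at that moment; what a row does not reach only later rows make up. A row lasts 1/8 s, in which the tool goes at most 62.5 mm and 10.7 degrees, less where a joint would pass 70% of its speed; a pose out of reach is approached as far as the arm can. A call with a gripper value outside its range is refused whole. The fingers move at their own pace and stop on an object; the grip force is fixed at half the most. Time passes only in rows, so rows that repeat a pose let the fingers close. It gives the time, the measured TCP pose, the force, the opening and the grip force at its end, in the units of the state.
- env.state(): the state, without advancing time (a new reading comes with each control period).
- env.read_camera(name): name is "scene" or "side" or "wrist"; returns (picture, depth): 384x512x3 uint8, red, green, blue; 384x512 float32, mm along the optical axis (not along the pixel's ray), 0 where there is no reading.
- env.get_calibration(name): a dict with "intrinsics" (3x3 intrinsics, pixels), "D" ([k1, k2, p1, p2, k3] as OpenCV has them; the pictures are not rectified), "cam_to_world" (4x4, takes a point from camera to world coordinates); the wrist camera has in their place "T_tool_cam" (4x4, takes a point from camera to tool coordinates, whose origin is the TCP and whose axes are the flange's). Camera axes: x right, y up, looking along -z (the intrinsics and any distortion apply to the point x, -y, -z); pixel columns grow to the right and rows downward; lengths in mm; the calibration is good to about 2 mm. A picture is of the moment at which its call begins: read the wrist's pose just before it. get_calibration takes no time and is no camera call.
- env.job_done(): hands the job in; it is judged then, once.
The state is a dict: "t": time; "joints": joint angles; "qvel": joint speeds; "tau": joint torques, N m; "eef_pos": TCP position; "tcp_rot": TCP orientation; "ft_force": force on the tool from outside, world axes, zero at the start; "moment": the same for the moment, N m; "opening": opening from 0.0 (shut) to 1.0 (fully open); "grip_force": force on a finger pad.
Only numpy, scipy, OpenCV 4.12 (cv2) and the standard library are available. Lean on these libraries where they do the work, as an engineer would, in place of code of your own. Each camera call takes 0.05 s, during which the arm holds its last target. There are 200 camera calls.

## Working session

There is one attempt and no reset: what is moved stays moved. The work goes in short steps, Python scripts to look and compute and a tool call to move; the robot and the scene stay as the last step left them, time stands still between calls to the robot, and variables do not carry over. Pictures are saved under pics/ and viewed, at most 14 in all, crops included, and the job is handed in when it is done.

Besides the shell and the picture viewer there is one more tool, called after "Emit:" as a command line: name --pt "numbers of a row" for each row, then --argument value for the rest. carry_out: Moves the arm, as the interface text tells. Its arguments: {"type":"object","properties":{"series":{"type":"array","items":{"type":"array","items":{"type":"number"}}}},"required":["series"]}

```bash
ls; mkdir -p pics; cat > h.py <<'E'
import numpy as np, cv2
from cell import env
from scipy.spatial.transform import Rotation as Ro
def Tt(s=None):
    s=s or env.state(); T=np.eye(4); T[:3,:3]=Ro.from_euler('xyz',s['tcp_rot']).as_matrix(); T[:3,3]=s['eef_pos']; return T
def shot(n):
    T=Tt(); im,d=env.read_camera(n); c=env.get_calibration(n)
    M=c['cam_to_world'] if n!='wrist' else T@np.array(c['T_tool_cam'])
    return im,d,np.array(c['intrinsics']),np.array(c['D']),np.array(M)
def rays(px,K,D):
    p=cv2.undistortPoints(np.array(px,float).reshape(-1,1,2),K,D).reshape(-1,2)
    return np.c_[p[:,0],-p[:,1],-np.ones(len(p))]
def plane(px,K,D,M,z):
    r=rays(px,K,D)@M[:3,:3].T; o=M[:3,3]; return o+r*((z-o[2])/r[:,2])[:,None]
def cloud(d,K,D,M):
    v,u=np.mgrid[:d.shape[0],:d.shape[1]]; r=rays(np.c_[u.ravel(),v.ravel()],K,D)*d.reshape(-1,1)
    return (r@M[:3,:3].T+M[:3,3]).reshape(d.shape+(3,))
def save(im,n): cv2.imwrite('pics/'+n,im[...,::-1])
E
python3 - <<'E'
from h import *
for n in('scene','side','wrist'):
    im,d,K,D,M=shot(n); save(im,n+'0.png'); print(n,M.round(2).tolist(),D,K[0,0],(d>0).mean())
print(env.state())
E
```

```text
pics
scene [[-0.78, -0.41, 0.47, 1098.19], [0.62, -0.53, 0.57, 587.74], [0.02, 0.74, 0.67, 711.82], [0.0, 0.0, 0.0, 1.0]] [-0.08823016  0.          0.          0.          0.        ] 381.7490850841263 0.9961496988932291
side [[-0.97, 0.15, -0.19, 424.39], [-0.24, -0.62, 0.74, 750.23], [-0.01, 0.77, 0.64, 709.3], [0.0, 0.0, 0.0, 1.0]] [0.05091102 0.         0.         0.         0.        ] 418.9465850783533 0.9958597819010416
wrist [[0.42, -0.88, -0.24, 197.39], [0.91, 0.41, 0.11, 597.42], [-0.0, -0.26, 0.97, 383.73], [0.0, 0.0, 0.0, 1.0]] [-0.07473739  0.          0.          0.          0.        ] 334.9081265274764 0.9959462483723959
{'t': 0.15, 'joints': array([ 1.02940556e+00,  4.91385300e-01,  1.55929797e+00,  5.93532930e-06,
        1.09169142e+00, -1.05591859e-01]), 'qvel': array([-1.43050815e-03, -3.35697088e-03, -2.75393464e-03,  7.25662398e-05,
       -4.50964751e-04,  1.39970220e-03]), 'tau': array([ 1.23110000e-03, -6.12905288e+01, -2.58275324e+01,  6.91998890e-02,
        4.73678566e-02, -3.98326620e-05]), 'eef_pos': array([263.79745183, 566.5765198 , 404.32212586]), 'tcp_rot': array([-3.14081553e+00, -8.76584760e-05,  2.70579098e+00]), 'ft_force': array([ 0.29587838, -0.64760668, -0.16885502]), 'moment': array([-0.04800097, -0.00360021, -0.04307897]), 'grip_force': 0.0, 'opening': 0.9986850279836216}
```

View pics/scene0.png

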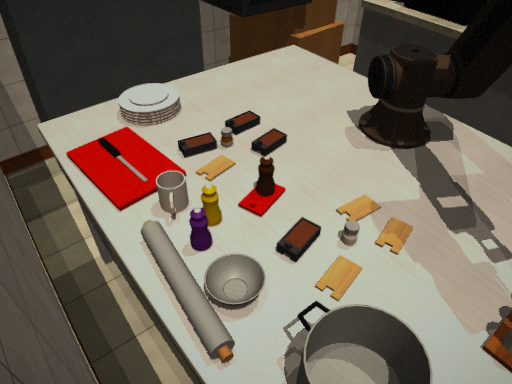

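View pics/side0.png

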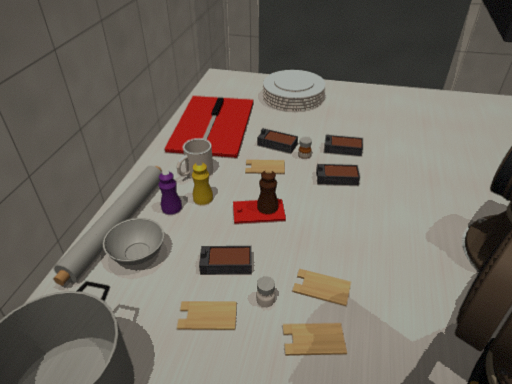

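Scene view: board with the mill at (262,195), four tins at (197,144), (242,122), (269,141), (299,239), covers at (215,167), (358,207), (394,234), (339,277), and the mug at (172,190). The side view shows the same, with the tins at (277,140), (343,145), (337,174), (226,260). Next I measure.

```bash
cat >> h.py <<'E'
def blobs(n,kind,minpts=60,S=None):
    """colour+height masked points -> list of (centre xy, rect size, long-axis angle, pts)"""
    im,d,K,D,M=S or shot(n); P=cloud(d,K,D,M); hsv=cv2.cvtColor(im,cv2.COLOR_RGB2HSV).astype(int); h,s,v=hsv[...,0],hsv[...,1],hsv[...,2]; z=P[...,2]
    ok=(d>0)&(np.hypot(P[...,0],P[...,1])>250)
    m={'cover':(h>8)&(h<26)&(s>75)&(v>90)&(z<15)&(z>-5),'board':((h<5)|(h>175))&(s>190)&(v>110)&(z<25)&(z>2),
       'tin':(z>22)&(z<38)&(v<150),'tall':(z>48)&(z<125)}[kind]&ok
    nl,L=cv2.connectedComponents(cv2.morphologyEx(m.astype(np.uint8),cv2.MORPH_OPEN,np.ones((2,2),np.uint8)))
    out=[]
    for i in range(1,nl):
        q=P[L==i]
        if len(q)<minpts: continue
        (cx,cy),(a,b),t=cv2.minAreaRect(q[:,:2].astype(np.float32))
        if a<b: a,b,t=b,a,t+90
        vu=np.argwhere(L==i).mean(0)
        out.append((np.round([cx,cy],1).tolist(),round(a),round(b),round((t+90)%180-90,1),round(float(np.median(q[:,2])),1),len(q),vu[::-1].round().tolist()))
    return out
E
python3 - <<'E'
from h import *
for n in('scene','side'):
    S=shot(n)
    for k in('board','cover','tin','tall'):
        for b in blobs(n,k,S=S,minpts=100):print(n,k,b)
E
```

```text
scene board ([887.7, 29.8], 1159, 282, 83.0, 19.9, 4324, [123.0, 167.0])
scene board ([852.8, 258.0], 814, 116, 45.2, 13.1, 583, [261.0, 201.0])
scene cover ([868.7, 161.1], 962, 116, 54.9, 7.2, 492, [217.0, 168.0])
scene cover ([745.3, 354.6], 839, 105, 26.3, 7.0, 628, [360.0, 209.0])
scene cover ([737.3, 424.9], 789, 68, 19.4, 7.8, 768, [396.0, 235.0])
scene cover ([845.3, 418.2], 603, 82, 26.1, 7.2, 1055, [340.0, 277.0])
scene cover ([796.2, 622.8], 607, 43, -2.6, 13.4, 260, [497.0, 348.0])
scene tin ([899.1, -525.9], 2142, 729, 61.1, 24.1, 522, [108.0, 48.0])
scene tin ([-385.5, -318.3], 926, 180, 43.6, 27.3, 133, [381.0, 38.0])
scene tin ([883.4, -16.2], 1274, 139, 64.2, 25.8, 138, [159.0, 115.0])
scene tin ([761.4, 91.1], 1195, 115, 50.4, 29.4, 343, [244.0, 121.0])
scene tin ([756.5, 162.9], 1086, 102, 45.8, 29.1, 392, [270.0, 140.0])
scene tin ([858.5, 88.7], 1101, 119, 58.1, 29.2, 432, [199.0, 143.0])
scene tin ([845.5, -444.8], 114, 28, -82.6, 33.9, 160, [110.0, 149.0])
scene tin ([851.7, 344.7], 686, 94, 36.8, 28.5, 863, [300.0, 237.0])
scene tin ([812.9, 44.8], 58, 28, 1.4
[... 3061 characters left out ...]
ll ([583.4, -611.8], 2598, 879, 78.0, 83.4, 3675, [364.0, 18.0])
side tall ([577.0, -8.9], 1534, 213, -86.5, 55.7, 1396, [295.0, 85.0])
side tall ([654.6, 272.9], 1056, 94, -69.3, 69.6, 1018, [198.0, 162.0])
side tall ([755.2, 401.3], 935, 223, -60.0, 50.8, 1202, [105.0, 221.0])
side tall ([660.8, 333.1], 958, 41, -62.9, 80.9, 376, [169.0, 186.0])
side tall ([523.5, 296.1], 929, 40, -80.2, 86.0, 460, [269.0, 188.0])
side tall ([486.5, 477.4], 559, 33, -80.6, 54.5, 239, [266.0, 285.0])
side tall ([656.5, 524.1], 648, 52, -45.7, 121.0, 214, [97.0, 289.0])
side tall ([635.9, 560.8], 544, 163, -25.2, 83.5, 3611, [48.0, 327.0])
side tall ([614.0, 582.7], 504, 45, -46.6, 90.6, 653, [120.0, 366.0])
```

```bash
python3 -c "
import cv2
a=cv2.imread('pics/side0.png');cv2.imwrite('pics/s1.png',cv2.resize(a[120:365,165:375],None,fx=2.4,fy=2.4,interpolation=3))"
```

```text
(no output)
```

View pics/s1.png

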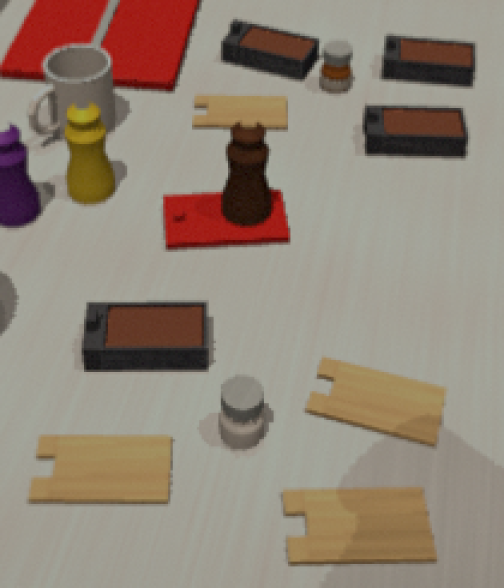

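All keys and notches point left in the side view, which is +x, away from the robot. The board key at (180,217) in the crop also points that way. I'll recast the masks onto planes of known height, since the depth has outliers.

```bash
cat >> h.py <<'E'
ZT={'cover':6,'board':12,'tin':30,'tall':95}
def obj(n,kind,minpts=100,S=None,near=None,dz=0,r=90):
    im,d,K,D,M=S or shot(n); d=cv2.medianBlur(d,5); P=cloud(d,K,D,M); hsv=cv2.cvtColor(im,cv2.COLOR_RGB2HSV).astype(int); h,s,v=hsv[...,0],hsv[...,1],hsv[...,2]
    Z=ZT[kind]+dz; z=P[...,2]-dz
    ok=(d>0)&(np.hypot(P[...,0],P[...,1])>250)
    if near is not None: ok&=np.hypot(P[...,0]-near[0],P[...,1]-near[1])<r
    m={'cover':(h>8)&(h<26)&(s>75)&(v>60)&(abs(z-6)<10),'board':((h<5)|(h>175))&(s>190)&(v>90)&(abs(z-12)<14),
       'tin':(abs(z-30)<6)&(v<140),'tall':(z>48)&(z<125)}[kind]&ok
    m=cv2.morphologyEx(m.astype(np.uint8),cv2.MORPH_OPEN,np.ones((3,3),np.uint8))
    nl,L=cv2.connectedComponents(m); out=[]
    for i in range(1,nl):
        vu=np.argwhere(L==i)
        if len(vu)<minpts: continue
        q=plane(vu[:,::-1],K,D,M,Z)[:,:2]
        if near is not None and np.hypot(*(np.median(q,0)-near))>r: continue
        (cx,cy),(a,b),t=cv2.minAreaRect(q.astype(np.float32))
        if a<b: a,b,t=b,a,t+90
        out.append(dict(c=np.round([cx,cy],1),a=round(a),b=round(b),t=round((t+90)%180-90,1),z=round(float(np.median(P[L==i][:,2])),1),px=vu.mean(0)[::-1].round(),n=len(vu)))
    return out
E
python3 - <<'E'
from h import *
for n in('scene','side'):
    S=shot(n)
    for k in('board','cover','tin','tall'):
        for b in obj(n,k,S=S):
            if 300<b['c'][0]<900 and b['a']<200 :print(n,k,*b.values())
E
```

```text
scene board [5.999e+02 4.000e-01] 126 74 18.2 13.2 [260. 200.] 606
scene cover [ 625.3 -190.6] 114 66 11.9 7.1 [216. 167.] 490
scene cover [420.1 190.2] 117 63 -5.3 6.9 [359. 208.] 645
scene cover [421.6 310. ] 117 62 14.9 7.8 [394. 234.] 788
scene cover [628.5 309.4] 115 62 13.0 7.3 [339. 277.] 1072
scene cover [482.3 624.8] 114 53 26.4 13.1 [500. 342.] 632
scene tin [ 423.2 -328.4] 125 67 3.3 29.9 [243. 120.] 333
scene tin [ 424.7 -181.6] 117 61 12.3 29.5 [269. 139.] 355
scene tin [ 615.3 -308.2] 113 69 -10.9 29.5 [198. 142.] 404
scene tin [ 849.6 -450.1] 119 26 -83.5 32.5 [109. 148.] 129
scene tin [632.6 178.1] 115 59 14.3 28.6 [299. 236.] 834
scene tin [822.3 175.8] 111 80 -27.5 29.3 [234. 272.] 440
scene tin [727.7 439. ] 76 12 -50.6 30.1 [355. 339.] 130
scene tall [590.8   3.4] 108 39 51.3 91.2 [266. 172.] 383
scene tall [819.2 -86.5] 146 73 64.7 70.3 [171. 186.] 742
scene tall [793.9  23.4] 161 55 38.7 85.3 [204. 211.] 752
scene tall [563.3 270.2] 36 31 41.9 55.8 [352. 226.] 144
scene tall [788.5 370.4] 60 34 7.4 122.5 [310. 313.] 233
scene tall [876.3 438.5] 33 11 47.5 99.1 [
[... 526 characters left out ...]
 142.] 396
side tin [ 423.3 -177.3] 110 58 13.1 26.5 [338. 171.] 526
side tin [886.1  49.1] 166 16 83.7 30.9 [140. 200.] 213
side tin [843.2 174.9] 111 78 29.7 29.4 [132. 234.] 395
side tin [628.4 183.3] 110 59 13.3 27.4 [226. 256.] 1059
side tin [858.1 449.4] 156 45 48.5 30.0 [ 48. 348.] 474
side tall [ 606.9 -537.8] 199 199 -77.7 55.4 [293.  84.] 1384
side tall [802.8  59.3] 94 39 -66.5 82.6 [168. 186.] 382
side tall [575.5   8.6] 107 40 -78.7 90.3 [268. 187.] 460
side tall [519.4 284. ] 33 33 -38.2 54.5 [266. 284.] 236
side tall [811.9 364.1] 59 29 -8.0 121.0 [ 96. 288.] 215
side tall [835.5 445.3] 168 116 41.3 85.8 [ 48. 326.] 3609
side tall [704.2 474.9] 72 34 -81.4 96.1 [119. 366.] 667
```

```bash
cat >> h.py <<'E'
def to(x,y,gz,yaw,op=None):
    """shift (m, tool axes) and turn (deg) taking the grasp point to x,y,gz with tool x at yaw deg"""
    T=Tt(); p=np.array([x,y,gz+171.]); s=T[:3,:3].T@(p-T[:3,3])/1000
    cur=np.degrees(np.arctan2(T[1,0],T[0,0])); turn=-((yaw-cur+180)%360-180)
    print('->',(x,y,gz,yaw),'shift',s.round(4).tolist(),'turn',round(turn,1),'rows',int(np.ceil(max(np.linalg.norm(s)/.0625,abs(turn)/10.7)+.5)))
E
python3 - <<'E'
from h import *
for n,px in(('scene',(266,172)),('side',(268,187))):
    im,d,K,D,M=shot(n);P=cloud(cv2.medianBlur(d,5),K,D,M)
    for r in range(-20,30,5):
        pass
    w=P[px[1]-35:px[1]+45,px[0]-22:px[0]+22].reshape(-1,3)
    for lo in(20,70,95):
        q=w[(w[:,2]>lo)&(w[:,2]<lo+20)&(np.hypot(w[:,0]-590,w[:,1]-0)<60)]; print(n,lo,len(q),q.mean(0).round(1),q.min(0).round(),q.max(0).round())
    print((Tt()[:3,3]-0).round(1))
for n in('scene','side'):
    for b in obj(n,'tall'):
        if b['a']<60: print(n,b)
to(585,2,230,17.6)
E
```

```text
scene 20 124 [592.8   2.8  30.6] [559. -30.  20.] [645.  17.  40.]
scene 70 77 [ 5.888e+02 -1.000e-01  8.040e+01] [565. -18.  70.] [600.   9.  90.]
scene 95 107 [585.8  -3.2 103.3] [562. -29.  95.] [599.   7. 115.]
[263.8 566.6 404.7]
side 20 146 [575.2   8.7  30.9] [553. -14.  20.] [604.  16.  40.]
side 70 99 [575.6   5.8  80.8] [558.  -9.  70.] [598.  11.  90.]
side 95 123 [576.2   1.  104. ] [560. -22.  95.] [597.   8. 115.]
[263.8 566.6 404.7]
scene {'c': array([563.7, 270.4]), 'a': 34, 'b': 34, 't': 52.0, 'z': 56.0, 'px': array([352., 226.]), 'n': 146}
scene {'c': array([876.4, 438.2]), 'a': 33, 'b': 13, 't': 51.2, 'z': 100.5, 'px': array([301., 375.]), 'n': 112}
side {'c': array([519.5, 283.7]), 'a': 36, 'b': 31, 't': -76.7, 'z': 54.4, 'px': array([266., 284.]), 'n': 236}
side {'c': array([811.9, 364.1]), 'a': 59, 'b': 29, 't': -8.0, 'z': 121.0, 'px': array([ 96., 288.]), 'n': 219}
-> (585, 2, 230, 17.6) shift [-0.5295, -0.3762, 0.0037] turn 137.4 rows 14
```

Emit:
carry_out --pt "-0.53 -0.376 0 137.4 1" --pt "-0.53 -0.376 0 137.4 1" --pt "-0.53 -0.376 0 137.4 1" --pt "-0.53 -0.376 0 137.4 1" --pt "-0.53 -0.376 0 137.4 1" --pt "-0.53 -0.376 0 137.4 1" --pt "-0.53 -0.376 0 137.4 1" --pt "-0.53 -0.376 0 137.4 1" --pt "-0.53 -0.376 0 137.4 1" --pt "-0.53 -0.376 0 137.4 1" --pt "-0.53 -0.376 0 137.4 1" --pt "-0.53 -0.376 0 137.4 1" --pt "-0.53 -0.376 0 137.4 1" --pt "-0.53 -0.376 0 137.4 1" --pt "-0.53 -0.376 0 137.4 1" --pt "-0.53 -0.376 0 137.4 1"

```text
t: 2.55
eef_pos: [585.5, 2.1, 404.8]
tcp_rot: [3.142, -0.0, 0.31]
ft_force: [-0.5, -0.1, -0.1]
opening: 1.001
grip_force: 0.0
```

```bash
python3 - <<'E'
from h import *
s=env.state();print(s['t'],s['eef_pos'],np.degrees(s['tcp_rot']),s['joints'].round(2))
S=shot('wrist');save(S[0],'w1.png')
im,d,K,D,M=S;P=cloud(cv2.medianBlur(d,5),K,D,M)
for lo in(60,80,95,105):
    q=P[(P[...,2]>lo)&(P[...,2]<lo+15)&(np.hypot(P[...,0]-580,P[...,1]+6)<50)]
    if len(q): print(lo,len(q),q.mean(0).round(1),q.min(0).round(),q.max(0).round())
print(obj('wrist','board',S=S)); print(obj('wrist','cover',S=S)); print(obj('wrist','tin',S=S))
E
```

```text
2.55 [585.52134584   2.11617268 404.81091304] [ 1.79998811e+02 -1.18681756e-02  1.77482523e+01] [-0.11  0.43  1.66  0.    1.05  1.15]
60 48 [593.8  -3.4  65. ] [585. -20.  60.] [599.   7.  74.]
80 271 [590.8  -6.3  92.4] [564. -33.  81.] [601.  10.  95.]
95 312 [590.5  -6.3  97.9] [568. -31.  95.] [599.   8. 110.]
105 689 [582.3 -10.6 117. ] [562. -29. 106.] [597.   6. 120.]
[{'c': array([ 762.8, -218.8]), 'a': 119, 'b': 52, 't': 26.7, 'z': 17.3, 'px': array([496.,  82.]), 'n': 2990}, {'c': array([600.3,  -0. ]), 'a': 121, 'b': 71, 't': 17.9, 'z': 11.6, 'px': array([254., 135.]), 'n': 4468}, {'c': array([551., -27.]), 'a': 20, 'b': 11, 't': -71.9, 'z': 11.5, 'px': array([266., 201.]), 'n': 135}]
[{'c': array([629.2, 295.4]), 'a': 104, 'b': 36, 't': 12.6, 'z': 5.7, 'px': array([14., 51.]), 'n': 2621}, {'c': array([ 625.7, -187.4]), 'a': 110, 'b': 62, 't': 11.5, 'z': 5.3, 'px': array([414., 181.]), 'n': 4284}, {'c': array([442.1, 188.5]), 'a': 72, 'b': 62, 't': -4.5, 'z': 5.5, 'px': array([ 75., 223.]), 'n': 1789}, {'c': array([424.5, 279.4]), 'a': 43, 'b': 8, 't': 5.6, 'z': 4.2, 'px': array([  2., 221.]), 'n': 157}]
[{'c': array([ 773.9, -108.5]), 'a': 54, 'b': 15, 't': 52.3, 'z': 29.8, 'px': array([413.,  26.]), 'n': 307}, {'c': array([ 804.5, -161.5]), 'a': 33, 'b': 10, 't': 10.6, 'z': 30.2, 'px': array([472.,  15.]), 'n': 218}, {'c': array([739. , -13.3]), 'a': 47, 'b': 22, 't': 67.7, 'z': 29.9, 'px': array([312.,  30.]), 'n': 334}, {'c': array([630.6, 177.2]), 'a': 110, 'b': 58, 't': 13.8, 'z': 27.3, 'px': array([103.,  79.]), 'n': 5163}, {'c': array([531.9, 238. ]), 'a': 34, 'b': 19, 't': 28.4, 'z': 28.9, 'px': array([ 34., 150.]), 'n': 287}, {'c': array([ 622. , -282.2]), 'a': 62, 'b': 46, 't': 30.2, 'z': 26.9, 'px': array([498., 217.]), 'n': 1042}, {'c': array([ 450.9, -174.9]), 'a': 58, 'b': 45, 't': -73.5, 'z': 27.0, 'px': array([350., 315.]), 'n': 1065}]
```

View pics/w1.png

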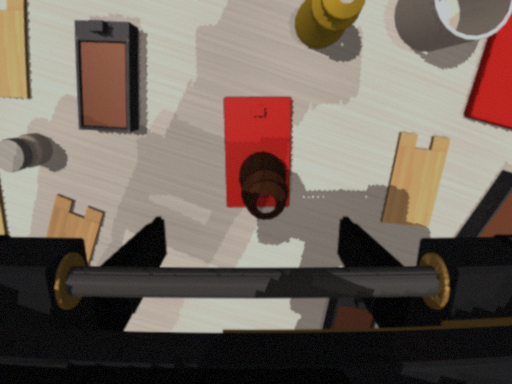

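The wrist view, with image-up pointing +x, shows the mill's top ring at (266,198), the board centred near (257,150) with its key at (262,112), tin4 at (105,80) and cover A at (415,180). The mill axis is at about (580,-10).

```bash
python3 - <<'E'
from h import *
to(580,-10.5,82,17.7)
E
```

```text
-> (580, -10.5, 82, 17.7) shift [-0.0091, 0.0104, 0.1518] turn 0.0 rows 3
```

Emit:
carry_out --pt "-0.009 0.0104 0.06 0 1" --pt "-0.009 0.0104 0.11 0 1" --pt "-0.009 0.0104 0.152 0 1" --pt "-0.009 0.0104 0.152 0 1" --pt "-0.009 0.0104 0.152 0 0.3" --pt "-0.009 0.0104 0.152 0 0.3" --pt "-0.009 0.0104 0.152 0 0.3" --pt "-0.009 0.0104 0.152 0 0.3" --pt "-0.009 0.0104 0.152 0 0.3" --pt "-0.009 0.0104 0.152 0 0.3" --pt "-0.009 0.0104 0.152 0 0.3"

```text
t: 3.98
eef_pos: [580.2, -10.7, 252.8]
tcp_rot: [3.142, -0.0, 0.308]
ft_force: [0.2, -1.1, 1.5]
opening: 0.441
grip_force: 30.0
```

Emit:
carry_out --pt "0 0 -0.03 0 0.3" --pt "0 0 -0.055 0 0.3" --pt "-0.03 -0.012 -0.055 0 0.3" --pt "-0.07 -0.029 -0.055 0 0.3" --pt "-0.105 -0.043 -0.055 0 0.3" --pt "-0.116 -0.048 -0.055 0 0.3" --pt "-0.116 -0.048 -0.055 0 0.3" --pt "-0.116 -0.048 -0.02 0 0.3" --pt "-0.116 -0.048 0.005 0 0.3" --pt "-0.116 -0.048 0.0115 0 0.3" --pt "-0.116 -0.048 0.0115 0 0.3" --pt "-0.116 -0.048 0.0115 0 1" --pt "-0.116 -0.048 0.0115 0 1" --pt "-0.116 -0.048 0.0115 0 1" --pt "-0.116 -0.048 -0.03 0 1" --pt "-0.116 -0.048 -0.09 0 1" --pt "-0.116 -0.048 -0.15 0 1" --pt "-0.116 -0.048 -0.15 0 1"

```text
t: 6.22
eef_pos: [455.0, 0.1, 406.8]
tcp_rot: [3.138, -0.007, 0.308]
ft_force: [-0.0, -0.5, -1.2]
opening: 0.996
grip_force: 0.0
```

```bash
python3 - <<'E'
from h import *
im,d,K,D,M=shot('side');save(im[90:330,150:400],'s2.png')
to(620,182,200,13.8)
E
```

```text
-> (620, 182, 200, 13.8) shift [0.2125, -0.1234, 0.0341] turn 3.8 rows 5
```

View pics/s2.png

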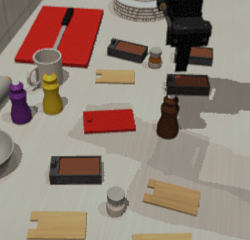

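The mill stands upright at (168,117) in the crop and the board is empty. Next is tin4.

Emit:
carry_out --pt "0.06 -0.035 0.0 3.8 1" --pt "0.12 -0.07 0.02 3.8 1" --pt "0.17 -0.1 0.034 3.8 1" --pt "0.2125 -0.1234 0.05 3.8 1" --pt "0.2125 -0.1234 0.05 3.8 1" --pt "0.2125 -0.1234 0.05 3.8 1"

```text
t: 7.02
eef_pos: [619.8, 181.9, 351.1]
tcp_rot: [-3.141, 0.003, 0.242]
ft_force: [0.7, 0.6, -0.3]
opening: 1.0
grip_force: 0.0
```

```bash
python3 - <<'E'
from h import *
s=env.state();print(s['t'],s['eef_pos'].round(1))
S=shot('wrist')
for k in('tin','board','cover'):
  for b in obj('wrist',k,S=S,minpts=1500): print(k,*b.values())
E
```

```text
7.025 [619.8 181.9 351.1]
tin [630.4 178.5] 110 56 14.0 27.1 [258. 167.] 7034
board [612.5   6.5] 100 73 18.1 11.4 [414. 212.] 4991
cover [628.6 310.2] 109 61 13.1 5.6 [126. 134.] 6583
cover [448.2 189.7] 74 46 -75.8 5.4 [209. 316.] 1754
```

Emit:
carry_out --pt "0.0095 0.006 0.05 0 1" --pt "0.0095 0.006 0.1 0 1" --pt "0.0095 0.006 0.145 0 1" --pt "0.0095 0.006 0.158 0 1" --pt "0.0095 0.006 0.158 0 1" --pt "0.0095 0.006 0.158 0 0.4" --pt "0.0095 0.006 0.158 0 0.4" --pt "0.0095 0.006 0.158 0 0.4" --pt "0.0095 0.006 0.158 0 0.4" --pt "0.0095 0.006 0.158 0 0.4" --pt "0.0095 0.006 0.158 0 0.4" --pt "0.0095 0.006 0.11 0 0.4" --pt "0.0095 0.006 0.06 0 0.4" --pt "0.0095 0.006 0.03 0 0.4" --pt "0.0095 0.006 0.03 0 0.4"

```text
t: 8.95
eef_pos: [630.9, 178.4, 324.5]
tcp_rot: [3.141, -0.004, 0.241]
ft_force: [-0.0, 0.1, -3.3]
opening: 0.589
grip_force: 30.0
```

```bash
cat >> h.py <<'E'
def held(kind,under=22):
    """held object's centre relative to the grasp point, tool axes (mm), and its yaw relative to the tool"""
    S=shot('wrist'); T=Tt(); g=T[:3,3]-[0,0,171]; yaw=np.degrees(np.arctan2(T[1,0],T[0,0]))
    for b in obj('wrist',kind,S=S,near=g[:2],dz=g[2]-under,minpts=300,r=70):
        e=T[:3,:3].T@np.r_[b['c']-g[:2],0]; print('held',kind,e.round(1),'yaw rel',round(b['t']-yaw,1),b['a'],b['b'],b['z'],'gz',g[2].round(1),b['n'])
    return S
E
python3 - <<'E'
from h import *
s=env.state();print(s['t'],s['eef_pos'].round(1),s['opening'],s['grip_force'],s['ft_force'])
S=held('tin');save(S[0],'w2.png')
to(600,0,90,17.8)
E
```

```text
8.95 [630.9 178.4 324.5] 0.5892668640254383 29.991276562213898 [-0.03670384  0.14532374 -3.32553863]
held tin [26.1  0.4  0. ] yaw rel -89.9 73 59 156.7 gz 151.5 14865
held tin [-30.2   0.1  -0. ] yaw rel -89.9 56 18 156.4 gz 151.5 3531
-> (600, 0, 90, 17.8) shift [-0.0724, 0.1659, 0.0615] turn -4.0 rows 4
```

View pics/w2.png

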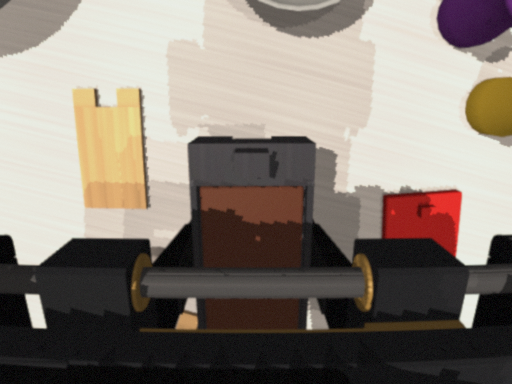

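The held tin is centred to about 0.4 mm and square, and its front edge is at row 138. The board's key end shows at (420,200). I'll back off behind the board so I can see it over the held tin.

```bash
python3 - <<'E'
from h import *
to(543,-18,152,17.9)
E
```

```text
-> (543, -18, 152, 17.9) shift [-0.132, 0.1697, -0.0005] turn -4.1 rows 4
```

Emit:
carry_out --pt "-0.03 0.035 -0.01 -4.1 0.4" --pt "-0.066 0.085 -0.01 -4.1 0.4" --pt "-0.1 0.13 0 -4.1 0.4" --pt "-0.125 0.16 0 -4.1 0.4" --pt "-0.132 0.17 0 -4.1 0.4" --pt "-0.132 0.17 0 -4.1 0.4" --pt "-0.132 0.17 0 -4.1 0.4"

```text
t: 9.88
eef_pos: [543.7, -17.4, 322.2]
tcp_rot: [-3.141, 0.0, 0.314]
ft_force: [-0.4, -1.0, -3.7]
opening: 0.585
grip_force: 30.0
```

```bash
python3 - <<'E'
from h import *
s=env.state();print(s['t'],s['eef_pos'].round(1))
S=held('tin');save(S[0],'w3.png')
for b in obj('wrist','board',S=S,minpts=300): print(*b.values())
E
```

```text
9.875 [543.7 -17.4 322.2]
held tin [26.   0.4 -0. ] yaw rel -90.0 74 58 154.5 gz 151.3 14585
held tin [-29.8   0.1   0. ] yaw rel -89.9 55 18 154.3 gz 151.3 3443
[620.4   6.5] 79 71 18.2 11.5 [259.  95.] 6526
```

View pics/w3.png

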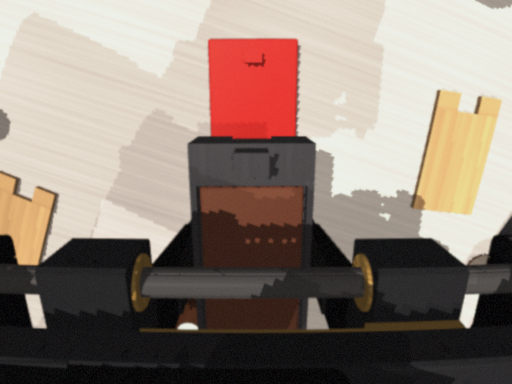

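The board spans columns 208–298 with its key at (255,60), straight ahead of the held tin. Its centre is at about (599.3,-0.4) with yaw 18.0°.

Emit:
carry_out --pt "0.03 0.0005 0 0 0.4" --pt "0.058 0.001 0.01 0 0.4" --pt "0.058 0.001 0.05 0 0.4" --pt "0.058 0.001 0.085 0 0.4" --pt "0.058 0.001 0.1 0 0.4" --pt "0.058 0.001 0.108 0 0.4" --pt "0.058 0.001 0.113 0 0.4" --pt "0.058 0.001 0.117 0 0.4" --pt "0.058 0.001 0.1175 0 0.4" --pt "0.058 0.001 0.1175 0 0.4"

```text
t: 11.18
eef_pos: [599.0, -1.3, 206.7]
tcp_rot: [3.141, -0.002, 0.313]
ft_force: [-2.2, 1.4, 6.8]
opening: 0.586
grip_force: 30.0
```

Emit:
carry_out --pt "0 0 -0.001 0 1" --pt "0 0 -0.001 0 1" --pt "0 0 -0.001 0 1" --pt "0 0 -0.03 0 1" --pt "0 0 -0.08 0 1" --pt "0 0 -0.13 0 1" --pt "-0.012 0.05 -0.144 3 1" --pt "-0.025 0.11 -0.144 6.5 1" --pt "-0.038 0.16 -0.144 6.5 1" --pt "-0.043 0.185 -0.144 6.5 1" --pt "-0.043 0.185 -0.144 6.5 1" --pt "-0.043 0.185 -0.144 6.5 1"

```text
t: 12.68
eef_pos: [614.8, -189.5, 349.0]
tcp_rot: [-3.141, 0.0, 0.2]
ft_force: [-0.1, -0.2, -0.3]
opening: 1.002
grip_force: 0.0
```

```bash
cat >> h.py <<'E'
def look(kind,xy,pick=None,r=60,**k):
    s=env.state(); S=shot('wrist'); print('t',s['t'],s['eef_pos'].round(1))
    for b in obj('wrist',kind,S=S,near=xy,r=r,minpts=800,**k):
        print(kind,*b.values())
        if pick: to(*b['c'],pick,b['t'])
    return S
E
python3 - <<'E'
from h import *
S=look('cover',(625,-187),20);look('tin',(600,0),dz=12)
im,d,K,D,M=shot('side');save(im[150:250,200:330].repeat(4,0).repeat(4,1),'s3.png')
E
```

```text
t 12.675 [ 614.8 -189.5  349. ]
cover [ 625.5 -189. ] 110 60 11.8 5.5 [254. 164.] 6398
-> (np.float64(625.5), np.float64(-189.0), 20, 11.8) shift [0.0105, 0.002, 0.1582] turn -0.3 rows 4
t 12.725 [ 614.9 -189.2  349.2]
tin [599.3  -3.4] 110 60 18.2 39.2 [ 45. 159.] 7136
```

View pics/s3.png

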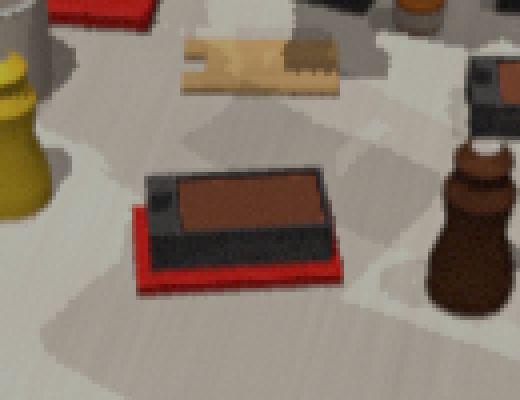

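The tin sits flat on the board, and the measured heights agree. Now I pick cover A.

Emit:
carry_out --pt "0.0105 0.002 0.05 -0.3 1" --pt "0.0105 0.002 0.1 -0.3 1" --pt "0.0105 0.002 0.145 -0.3 1" --pt "0.0105 0.002 0.158 -0.3 1" --pt "0.0105 0.002 0.158 -0.3 1" --pt "0.0105 0.002 0.158 -0.3 0.4" --pt "0.0105 0.002 0.158 -0.3 0.4" --pt "0.0105 0.002 0.158 -0.3 0.4" --pt "0.0105 0.002 0.158 -0.3 0.4" --pt "0.0105 0.002 0.158 -0.3 0.4" --pt "0.0105 0.002 0.158 -0.3 0.4" --pt "0.0105 0.002 0.11 -0.3 0.4" --pt "0.0105 0.002 0.07 -0.3 0.4" --pt "0.0105 0.002 0.06 -0.3 0.4" --pt "0.0105 0.002 0.06 -0.3 0.4"

```text
t: 14.7
eef_pos: [625.4, -190.4, 289.0]
tcp_rot: [3.142, -0.0, 0.205]
ft_force: [-0.4, 1.1, -0.6]
opening: 0.627
grip_force: 30.0
```

```bash
python3 - <<'E'
from h import *
s=env.state();print(s['t'],s['eef_pos'].round(1),s['opening'],s['grip_force'])
S=held('cover',20)
to(599.3,-.4,80,18);to(599.3,-.4,62,18)
E
```

```text
14.7 [ 625.4 -190.4  289. ] 0.6272477897517786 29.9998739361763
held cover [20.2  0.  -0. ] yaw rel 0.2 71 60 103.2 gz 117.1 13958
held cover [-45.2   0.2   0. ] yaw rel -89.9 60 19 103.1 gz 117.1 2969
-> (599.3, -0.4, 80, 18) shift [0.0132, -0.1913, 0.0373] turn -6.3 rows 4
-> (599.3, -0.4, 62, 18) shift [0.0132, -0.1913, 0.0553] turn -6.3 rows 4
```

Emit:
carry_out --pt "0.004 -0.05 0 -6.3 0.4" --pt "0.008 -0.11 0 -6.3 0.4" --pt "0.012 -0.16 0 -6.3 0.4" --pt "0.0132 -0.188 0 -6.3 0.4" --pt "0.0132 -0.1913 0.01 -6.3 0.4" --pt "0.0132 -0.1913 0.03 -6.3 0.4" --pt "0.0132 -0.1913 0.045 -6.3 0.4" --pt "0.0132 -0.1913 0.052 -6.3 0.4" --pt "0.0132 -0.1913 0.0555 -6.3 0.4" --pt "0.0132 -0.1913 0.0555 -6.3 0.4" --pt "0.0132 -0.1913 0.055 -6.3 1" --pt "0.0132 -0.1913 0.055 -6.3 1" --pt "0.0132 -0.1913 0.055 -6.3 1" --pt "0.0132 -0.1913 0.02 -6.3 1" --pt "0.0132 -0.1913 -0.03 -6.3 1" --pt "0.0132 -0.1913 -0.07 -6.3 1" --pt "0.0132 -0.1913 -0.07 -6.3 1"

```text
t: 16.88
eef_pos: [599.7, -0.4, 362.3]
tcp_rot: [3.139, -0.005, 0.315]
ft_force: [0.7, 0.5, -0.4]
opening: 1.002
grip_force: 0.0
```

```bash
python3 - <<'E'
from h import *
S=look('cover',(600,0),dz=42)
to(414,-182,185,12.8)
E
```

```text
t 16.875 [ 5.997e+02 -4.000e-01  3.623e+02]
cover [ 6.002e+02 -4.000e-01] 109 60 18.1 47.5 [251. 182.] 7381
-> (414, -182, 185, 12.8) shift [-0.2325, 0.1153, 0.0039] turn 5.2 rows 5
```

Emit:
carry_out --pt "-0.05 0.025 0 5.2 1" --pt "-0.106 0.052 0 5.2 1" --pt "-0.16 0.08 0 5.2 1" --pt "-0.21 0.105 0 5.2 1" --pt "-0.2325 0.1153 0.004 5.2 1" --pt "-0.2325 0.1153 0.004 5.2 1" --pt "-0.2325 0.1153 0.004 5.2 1"

```text
t: 17.8
eef_pos: [414.6, -181.8, 354.7]
tcp_rot: [-3.141, 0.0, 0.224]
ft_force: [0.2, -0.3, -0.4]
opening: 0.997
grip_force: 0.0
```

```bash
python3 - <<'E'
from h import *
S=look('tin',(424,-180),22)
E
```

```text
t 17.8 [ 414.6 -181.8  354.7]
tin [ 423.5 -182.4] 110 56 10.4 27.2 [255. 170.] 6257
-> (np.float64(423.5), np.float64(-182.4), 22, 10.4) shift [0.0084, 0.0028, 0.1618] turn 2.5 rows 4
```

Emit:
carry_out --pt "0.0085 0.003 0.05 2.5 1" --pt "0.0085 0.003 0.1 2.5 1" --pt "0.0085 0.003 0.148 2.5 1" --pt "0.0085 0.003 0.162 2.5 1" --pt "0.0085 0.003 0.162 2.5 1" --pt "0.0085 0.003 0.162 2.5 0.4" --pt "0.0085 0.003 0.162 2.5 0.4" --pt "0.0085 0.003 0.162 2.5 0.4" --pt "0.0085 0.003 0.162 2.5 0.4" --pt "0.0085 0.003 0.162 2.5 0.4" --pt "0.0085 0.003 0.162 2.5 0.4" --pt "0.0085 0.003 0.11 2.5 0.4" --pt "0.0085 0.003 0.06 2.5 0.4" --pt "0.0085 0.003 0.02 2.5 0.4" --pt "0.0085 0.003 0.01 2.5 0.4" --pt "0.0085 0.003 0.01 2.5 0.4"

```text
t: 19.85
eef_pos: [422.9, -183.0, 344.8]
tcp_rot: [-3.141, 0.0, 0.18]
ft_force: [-0.3, 0.4, -2.8]
opening: 0.59
grip_force: 30.0
```

```bash
python3 - <<'E'
from h import *
s=env.state();print(s['t'],s['eef_pos'].round(1),s['opening'],s['grip_force'])
S=held('tin',22)
to(599.3,-.4,150,18);to(599.3,-.4,70,18)
E
```

```text
19.85 [ 422.9 -183.   344.8] 0.5898168570169089 29.99940276145935
held tin [26.1  0.1 -0. ] yaw rel -89.9 73 60 178.5 gz 173.1 15114
held tin [-30.3  -0.1   0. ] yaw rel -89.9 56 18 178.3 gz 173.1 3562
-> (599.3, -0.4, 150, 18) shift [0.2063, -0.148, 0.023] turn -7.7 rows 5
-> (599.3, -0.4, 70, 18) shift [0.2064, -0.1479, 0.103] turn -7.7 rows 5
```

Emit:
carry_out --pt "0.05 -0.036 0 -7.7 0.4" --pt "0.1 -0.072 0 -7.7 0.4" --pt "0.15 -0.108 0 -7.7 0.4" --pt "0.19 -0.137 0 -7.7 0.4" --pt "0.2064 -0.148 0.01 -7.7 0.4" --pt "0.2064 -0.148 0.04 -7.7 0.4" --pt "0.2064 -0.148 0.075 -7.7 0.4" --pt "0.2064 -0.148 0.09 -7.7 0.4" --pt "0.2064 -0.148 0.099 -7.7 0.4" --pt "0.2064 -0.148 0.1035 -7.7 0.4" --pt "0.2064 -0.148 0.1035 -7.7 0.4" --pt "0.2064 -0.148 0.1035 -7.7 0.4"

```text
t: 21.4
eef_pos: [599.7, -0.5, 242.4]
tcp_rot: [3.141, -0.001, 0.315]
ft_force: [0.7, 0.4, -2.1]
opening: 0.587
grip_force: 30.0
```

Emit:
carry_out --pt "0 0 0.0005 0 0.4" --pt "0 0 0.0005 0 0.4" --pt "0 0 0.001 0 0.4"

```text
t: 21.78
eef_pos: [599.6, -0.5, 241.5]
tcp_rot: [3.141, -0.0, 0.315]
ft_force: [-3.2, 0.3, 10.8]
opening: 0.59
grip_force: 30.0
```

Emit:
carry_out --pt "0 0 -0.001 0 1" --pt "0 0 -0.001 0 1" --pt "0 0 -0.001 0 1" --pt "0 0 -0.03 0 1" --pt "0 0 -0.08 0 1" --pt "0 0 -0.115 0 1" --pt "0 0 -0.12 0 1" --pt "0 0 -0.12 0 1"

```text
t: 22.78
eef_pos: [599.4, -0.5, 360.2]
tcp_rot: [-3.141, 0.0, 0.315]
ft_force: [0.1, -0.7, -0.5]
opening: 0.998
grip_force: 0.0
```

```bash
python3 - <<'E'
from h import *
S=look('tin',(600,0),dz=48)
look('cover',(420,192),r=100)
to(411,193,185,-5)
E
```

```text
t 22.775 [ 5.994e+02 -5.000e-01  3.602e+02]
tin [ 6.002e+02 -1.000e-01] 109 56 18.1 75.1 [252. 187.] 8771
t 22.825 [ 5.994e+02 -5.000e-01  3.596e+02]
-> (411, 193, 185, -5) shift [-0.1194, -0.2423, 0.0038] turn 23.0 rows 5
```

Emit:
carry_out --pt "-0.024 -0.05 0 10 1" --pt "-0.05 -0.1 0 20 1" --pt "-0.075 -0.15 0 23 1" --pt "-0.1 -0.2 0 23 1" --pt "-0.115 -0.232 0 23 1" --pt "-0.1194 -0.2423 0.004 23 1" --pt "-0.1194 -0.2423 0.004 23 1" --pt "-0.1194 -0.2423 0.004 23 1"

```text
t: 23.88
eef_pos: [411.9, 192.4, 356.4]
tcp_rot: [3.141, 0.0, -0.088]
ft_force: [-0.6, -0.1, -0.6]
opening: 0.998
grip_force: 0.0
```

```bash
python3 - <<'E'
from h import *
look('cover',(420,192),20,r=70)
E
```

```text
t 23.875 [411.9 192.4 356.4]
cover [421.1 191.3] 110 60 -4.9 5.5 [252. 163.] 6173
-> (np.float64(421.1), np.float64(191.3), 20, -4.9) shift [0.0093, 0.0002, 0.1655] turn -0.1 rows 4
```

Emit:
carry_out --pt "0.0093 0 0.05 0 1" --pt "0.0093 0 0.1 0 1" --pt "0.0093 0 0.15 0 1" --pt "0.0093 0 0.165 0 1" --pt "0.0093 0 0.165 0 1" --pt "0.0093 0 0.165 0 0.4" --pt "0.0093 0 0.165 0 0.4" --pt "0.0093 0 0.165 0 0.4" --pt "0.0093 0 0.165 0 0.4" --pt "0.0093 0 0.165 0 0.4" --pt "0.0093 0 0.165 0 0.4" --pt "0.0093 0 0.12 0 0.4" --pt "0.0093 0 0.07 0 0.4" --pt "0.0093 0 0.03 0 0.4" --pt "0.0093 0 0.02 0 0.4" --pt "0.0093 0 0.02 0 0.4"

```text
t: 25.92
eef_pos: [420.2, 192.1, 336.5]
tcp_rot: [-3.141, -0.0, -0.087]
ft_force: [-0.3, -0.6, -0.8]
opening: 0.623
grip_force: 30.0
```

```bash
python3 - <<'E'
from h import *
s=env.state();print(s['t'],s['eef_pos'].round(1),s['opening'],s['grip_force'])
S=held('cover',20)
to(599.3,-.4,98,18)
E
```

```text
25.925 [420.2 192.1 336.5] 0.6229234915714851 29.999179244041443
held cover [20.4 -0.2 -0. ] yaw rel 0.2 72 60 150.3 gz 164.8 14007
held cover [-44.3  -0.3   0. ] yaw rel 90.1 59 18 150.2 gz 164.8 2763
-> (599.3, -0.4, 98, 18) shift [0.1952, 0.1762, 0.0667] turn -23.0 rows 5
```

Emit:
carry_out --pt "0.04 0.036 0 -10 0.4" --pt "0.08 0.072 0 -20 0.4" --pt "0.125 0.113 0 -23 0.4" --pt "0.165 0.149 0 -23 0.4" --pt "0.19 0.171 0 -23 0.4" --pt "0.195 0.176 0.01 -23 0.4" --pt "0.195 0.176 0.035 -23 0.4" --pt "0.195 0.176 0.056 -23 0.4" --pt "0.195 0.176 0.063 -23 0.4" --pt "0.195 0.176 0.067 -23 0.4" --pt "0.195 0.176 0.067 -23 0.4" --pt "0.195 0.176 0.067 -23 0.4" --pt "0.195 0.176 0.0665 -23 1" --pt "0.195 0.176 0.0665 -23 1" --pt "0.195 0.176 0.0665 -23 1" --pt "0.195 0.176 0.03 -23 1" --pt "0.195 0.176 -0.02 -23 1" --pt "0.195 0.176 -0.05 -23 1" --pt "0.195 0.176 -0.05 -23 1"

```text
t: 28.35
eef_pos: [599.4, -0.1, 389.0]
tcp_rot: [3.14, -0.004, 0.315]
ft_force: [-0.2, -0.3, -0.5]
opening: 0.999
grip_force: 0.0
```

```bash
python3 - <<'E'
from h import *
S=look('cover',(600,0),dz=78)
to(604,-306,185,-10.3)
E
```

```text
t 28.35 [ 5.994e+02 -1.000e-01  3.890e+02]
cover [600.5   0.7] 110 60 18.1 83.5 [251. 183.] 7834
-> (604, -306, 185, -10.3) shift [-0.0902, 0.2924, 0.0313] turn 28.3 rows 6
```

Emit:
carry_out --pt "-0.015 0.05 0 10 1" --pt "-0.031 0.1 0 20 1" --pt "-0.047 0.152 0.01 28.3 1" --pt "-0.063 0.204 0.02 28.3 1" --pt "-0.079 0.256 0.03 28.3 1" --pt "-0.0902 0.2924 0.031 28.3 1" --pt "-0.0902 0.2924 0.031 28.3 1" --pt "-0.0902 0.2924 0.031 28.3 1"

```text
t: 29.4
eef_pos: [604.0, -305.5, 354.5]
tcp_rot: [-3.141, 0.002, -0.179]
ft_force: [0.1, 0.4, 0.7]
opening: 1.0
grip_force: 0.0
```

```bash
python3 - <<'E'
from h import *
look('tin',(614,-306),22,r=80)
E
```

```text
t 29.4 [ 604.  -305.5  354.5]
tin [ 614.3 -309.7] 110 56 -10.7 27.2 [255. 165.] 6862
-> (np.float64(614.3), np.float64(-309.7), 22, -10.7) shift [0.011, 0.003, 0.1619] turn 0.5 rows 4
```

Emit:
carry_out --pt "0.011 0.003 0.05 0.5 1" --pt "0.011 0.003 0.1 0.5 1" --pt "0.011 0.003 0.148 0.5 1" --pt "0.011 0.003 0.162 0.5 1" --pt "0.011 0.003 0.162 0.5 1" --pt "0.011 0.003 0.162 0.5 0.4" --pt "0.011 0.003 0.162 0.5 0.4" --pt "0.011 0.003 0.162 0.5 0.4" --pt "0.011 0.003 0.162 0.5 0.4" --pt "0.011 0.003 0.162 0.5 0.4" --pt "0.011 0.003 0.162 0.5 0.4" --pt "0.011 0.003 0.11 0.5 0.4" --pt "0.011 0.003 0.06 0.5 0.4" --pt "0.011 0.003 0.02 0.5 0.4" --pt "0.011 0.003 0 0.5 0.4" --pt "0.011 0.003 0 0.5 0.4" --pt "0.011 0.003 0 0.5 0.4"

```text
t: 31.58
eef_pos: [614.2, -310.9, 354.1]
tcp_rot: [-3.141, 0.002, -0.188]
ft_force: [-0.6, 0.1, -2.9]
opening: 0.591
grip_force: 30.0
```

```bash
python3 - <<'E'
from h import *
s=env.state();print(s['t'],s['eef_pos'].round(1),s['opening'],s['grip_force'])
S=held('tin',22)
to(599.5,-.4,106,18)
E
```

```text
31.575 [ 614.2 -310.9  354.1] 0.5914101821875439 29.999471604824066
held tin [25.5 -0.1 -0.1] yaw rel 90.1 73 59 187.3 gz 182.9 14761
held tin [-30.4  -0.1   0.1] yaw rel 90.1 55 18 187.3 gz 182.9 3489
-> (599.5, -0.4, 106, 18) shift [-0.0724, -0.3022, 0.0774] turn -28.8 rows 6
```

Emit:
carry_out --pt "-0.012 -0.05 0 -10 0.4" --pt "-0.024 -0.1 0 -20 0.4" --pt "-0.036 -0.152 0 -28.8 0.4" --pt "-0.049 -0.204 0 -28.8 0.4" --pt "-0.061 -0.256 0 -28.8 0.4" --pt "-0.07 -0.292 0 -28.8 0.4" --pt "-0.0724 -0.3022 0.01 -28.8 0.4" --pt "-0.0724 -0.3022 0.04 -28.8 0.4" --pt "-0.0724 -0.3022 0.063 -28.8 0.4" --pt "-0.0724 -0.3022 0.072 -28.8 0.4" --pt "-0.0724 -0.3022 0.076 -28.8 0.4" --pt "-0.0724 -0.3022 0.077 -28.8 0.4" --pt "-0.0724 -0.3022 0.077 -28.8 0.4" --pt "-0.0724 -0.3022 0.077 -28.8 0.4"

```text
t: 33.38
eef_pos: [599.8, -0.5, 279.3]
tcp_rot: [3.141, -0.001, 0.315]
ft_force: [-0.4, 0.1, -3.0]
opening: 0.587
grip_force: 30.0
```

Emit:
carry_out --pt "0 0 0.0005 0 0.4" --pt "0 0 0.001 0 0.4" --pt "0 0 0.0015 0 0.4" --pt "0 0 0.0015 0 0.4"

```text
t: 33.88
eef_pos: [599.7, -0.5, 277.9]
tcp_rot: [3.141, -0.001, 0.315]
ft_force: [-2.5, 0.4, 5.0]
opening: 0.587
grip_force: 30.0
```

Contact, and the tin is seated. Release and rise.

Emit:
carry_out --pt "0 0 0 0 1" --pt "0 0 0 0 1" --pt "0 0 0 0 1" --pt "0 0 -0.03 0 1" --pt "0 0 -0.08 0 1" --pt "0 0 -0.115 0 1" --pt "0 0 -0.12 0 1" --pt "0 0 -0.12 0 1"

```text
t: 34.88
eef_pos: [599.6, -0.5, 396.7]
tcp_rot: [-3.141, 0.0, 0.315]
ft_force: [0.3, -1.0, -0.0]
opening: 1.001
grip_force: 0.0
```

```bash
python3 - <<'E'
from h import *
S=look('tin',(600,0),dz=84)
to(618,309,185,13)
E
```

```text
t 34.875 [ 5.996e+02 -5.000e-01  3.967e+02]
tin [ 5.993e+02 -4.000e-01] 110 56 18.1 111.1 [252. 188.] 8711
-> (618, 309, 185, 13) shift [0.1134, -0.2886, 0.0401] turn 5.0 rows 6
```

Level 3 is seated (111.1 = 84 + 27.1). Cover C next.

Emit:
carry_out --pt "0.02 -0.05 0 5 1" --pt "0.04 -0.102 0 5 1" --pt "0.061 -0.155 0.01 5 1" --pt "0.082 -0.208 0.02 5 1" --pt "0.102 -0.26 0.03 5 1" --pt "0.1134 -0.2886 0.04 5 1" --pt "0.1134 -0.2886 0.04 5 1" --pt "0.1134 -0.2886 0.04 5 1"

```text
t: 35.92
eef_pos: [618.3, 308.4, 356.2]
tcp_rot: [3.141, 0.002, 0.227]
ft_force: [-0.4, 0.9, -0.6]
opening: 1.0
grip_force: 0.0
```

```bash
python3 - <<'E'
from h import *
look('cover',(628,310),20,r=80)
E
```

```text
t 35.925 [618.3 308.4 356.2]
cover [628.8 310.9] 110 60 13.1 5.5 [251. 162.] 6223
-> (np.float64(628.8), np.float64(310.9), 20, 13.1) shift [0.0109, -0.0005, 0.1658] turn -0.1 rows 4
```

Emit:
carry_out --pt "0.011 -0.0005 0.05 0 1" --pt "0.011 -0.0005 0.1 0 1" --pt "0.011 -0.0005 0.15 0 1" --pt "0.011 -0.0005 0.165 0 1" --pt "0.011 -0.0005 0.165 0 1" --pt "0.011 -0.0005 0.165 0 0.4" --pt "0.011 -0.0005 0.165 0 0.4" --pt "0.011 -0.0005 0.165 0 0.4" --pt "0.011 -0.0005 0.165 0 0.4" --pt "0.011 -0.0005 0.165 0 0.4" --pt "0.011 -0.0005 0.165 0 0.4" --pt "0.011 -0.0005 0.12 0 0.4" --pt "0.011 -0.0005 0.07 0 0.4" --pt "0.011 -0.0005 0.02 0 0.4" --pt "0.011 -0.0005 0 0 0.4" --pt "0.011 -0.0005 0 0 0.4" --pt "0.011 -0.0005 0 0 0.4"

```text
t: 38.1
eef_pos: [628.7, 311.9, 355.7]
tcp_rot: [3.141, 0.002, 0.227]
ft_force: [-0.6, 0.7, -1.4]
opening: 0.624
grip_force: 30.0
```

```bash
python3 - <<'E'
from h import *
s=env.state();print(s['t'],s['eef_pos'].round(1),s['opening'],s['grip_force'])
S=held('cover',20)
to(599.5,-.4,134,18)
E
```

```text
38.1 [628.7 311.9 355.7] 0.6243173409378948 29.999981224536896
held cover [19.4 -0.  -0. ] yaw rel 0.1 70 59 168.7 gz 184.5 13652
held cover [-45.2  -0.1   0.1] yaw rel -89.6 59 19 168.7 gz 184.5 2918
-> (599.5, -0.4, 134, 18) shift [-0.0988, 0.2976, 0.0508] turn -5.0 rows 6
```

Emit:
carry_out --pt "-0.017 0.05 0 -5 0.4" --pt "-0.034 0.102 0 -5 0.4" --pt "-0.051 0.154 0 -5 0.4" --pt "-0.068 0.206 0 -5 0.4" --pt "-0.085 0.258 0 -5 0.4" --pt "-0.096 0.29 0 -5 0.4" --pt "-0.0985 0.2976 0.01 -5 0.4" --pt "-0.0985 0.2976 0.03 -5 0.4" --pt "-0.0985 0.2976 0.042 -5 0.4" --pt "-0.0985 0.2976 0.048 -5 0.4" --pt "-0.0985 0.2976 0.05 -5 0.4" --pt "-0.0985 0.2976 0.05 -5 0.4" --pt "-0.0985 0.2976 0.05 -5 0.4" --pt "-0.0985 0.2976 0.05 -5 1" --pt "-0.0985 0.2976 0.05 -5 1" --pt "-0.0985 0.2976 0.05 -5 1" --pt "-0.0985 0.2976 0 -5 1" --pt "-0.0985 0.2976 -0.05 -5 1" --pt "-0.0985 0.2976 -0.06 -5 1" --pt "-0.0985 0.2976 -0.06 -5 1"

```text
t: 40.65
eef_pos: [599.8, -0.2, 417.3]
tcp_rot: [3.141, -0.001, 0.315]
ft_force: [0.8, 1.1, -1.0]
opening: 0.995
grip_force: 0.0
```

```bash
python3 - <<'E'
from h import *
S=look('cover',(600,0),dz=114)
to(412,-326,185,4)
E
```

```text
t 40.65 [ 5.998e+02 -2.000e-01  4.173e+02]
cover [600.1   0. ] 109 60 18.1 119.5 [252. 185.] 8211
-> (412, -326, 185, 4) shift [-0.2793, 0.2517, 0.0604] turn 14.0 rows 7
```

Emit:
carry_out --pt "-0.04 0.036 0 7 1" --pt "-0.08 0.072 0 14 1" --pt "-0.122 0.11 0 14 1" --pt "-0.165 0.149 0.01 14 1" --pt "-0.207 0.187 0.03 14 1" --pt "-0.25 0.225 0.05 14 1" --pt "-0.2793 0.2517 0.06 14 1" --pt "-0.2793 0.2517 0.06 14 1" --pt "-0.2793 0.2517 0.06 14 1"

```text
t: 41.82
eef_pos: [412.4, -325.7, 356.3]
tcp_rot: [-3.14, 0.001, 0.07]
ft_force: [-0.6, 1.0, 0.6]
opening: 1.002
grip_force: 0.0
```

```bash
python3 - <<'E'
from h import *
look('tin',(422,-326),22,r=80)
E
```

```text
t 41.825 [ 412.4 -325.7  356.3]
tin [ 419.8 -329.9] 110 56 3.7 27.1 [257. 169.] 6758
-> (np.float64(419.8), np.float64(-329.9), 22, 3.7) shift [0.0069, 0.0052, 0.1637] turn 0.4 rows 4
```

Emit:
carry_out --pt "0.007 0.005 0.05 0.4 1" --pt "0.007 0.005 0.1 0.4 1" --pt "0.007 0.005 0.148 0.4 1" --pt "0.007 0.005 0.163 0.4 1" --pt "0.007 0.005 0.163 0.4 1" --pt "0.007 0.005 0.163 0.4 0.4" --pt "0.007 0.005 0.163 0.4 0.4" --pt "0.007 0.005 0.163 0.4 0.4" --pt "0.007 0.005 0.163 0.4 0.4" --pt "0.007 0.005 0.163 0.4 0.4" --pt "0.007 0.005 0.163 0.4 0.4" --pt "0.007 0.005 0.11 0.4 0.4" --pt "0.007 0.005 0.06 0.4 0.4" --pt "0.007 0.005 0.01 0.4 0.4" --pt "0.007 0.005 -0.02 0.4 0.4" --pt "0.007 0.005 -0.02 0.4 0.4" --pt "0.007 0.005 -0.02 0.4 0.4"

```text
t: 44.0
eef_pos: [419.4, -330.3, 375.7]
tcp_rot: [-3.14, 0.001, 0.063]
ft_force: [-0.7, -0.4, -2.7]
opening: 0.586
grip_force: 30.0
```

```bash
python3 - <<'E'
from h import *
s=env.state();print(s['t'],s['eef_pos'].round(1),s['opening'],s['grip_force'])
S=held('tin',22)
to(599.5,-.4,142,18)
E
```

```text
44.0 [ 419.4 -330.3  375.7] 0.5861455961664549 29.99238520860672
held tin [25.8 -0.  -0. ] yaw rel -89.9 74 59 208.5 gz 204.5 15098
held tin [-30.3  -0.4   0.1] yaw rel -89.8 55 18 208.4 gz 204.5 3543
-> (599.5, -0.4, 142, 18) shift [0.2006, -0.3178, 0.0628] turn -14.4 rows 7
```

Emit:
carry_out --pt "0.028 -0.045 0 -7 0.4" --pt "0.057 -0.09 0 -14.4 0.4" --pt "0.087 -0.138 0 -14.4 0.4" --pt "0.117 -0.186 0 -14.4 0.4" --pt "0.147 -0.234 0 -14.4 0.4" --pt "0.177 -0.281 0 -14.4 0.4" --pt "0.196 -0.31 0 -14.4 0.4" --pt "0.2006 -0.3178 0.005 -14.4 0.4" --pt "0.2006 -0.3178 0.03 -14.4 0.4" --pt "0.2006 -0.3178 0.05 -14.4 0.4" --pt "0.2006 -0.3178 0.058 -14.4 0.4" --pt "0.2006 -0.3178 0.062 -14.4 0.4" --pt "0.2006 -0.3178 0.0625 -14.4 0.4" --pt "0.2006 -0.3178 0.0625 -14.4 0.4" --pt "0.2006 -0.3178 0.0625 -14.4 0.4"

```text
t: 45.92
eef_pos: [599.7, -0.6, 315.1]
tcp_rot: [3.141, -0.001, 0.315]
ft_force: [0.3, 0.8, -2.5]
opening: 0.588
grip_force: 30.0
```

Emit:
carry_out --pt "0 0 0.0005 0 0.4" --pt "0 0 0.001 0 0.4" --pt "0 0 0.0015 0 0.4" --pt "0 0 0.0015 0 0.4"

```text
t: 46.42
eef_pos: [599.7, -0.6, 314.5]
tcp_rot: [3.141, -0.001, 0.315]
ft_force: [-3.4, 0.1, 10.6]
opening: 0.591
grip_force: 30.0
```

Emit:
carry_out --pt "0 0 0 0 1" --pt "0 0 0 0 1" --pt "0 0 0 0 1" --pt "0 0 -0.03 0 1" --pt "0 0 -0.08 0 1" --pt "0 0 -0.115 0 1" --pt "0 0 -0.12 0 1" --pt "0 0 -0.12 0 1"

```text
t: 47.42
eef_pos: [599.6, -0.6, 432.6]
tcp_rot: [-3.141, 0.0, 0.315]
ft_force: [-0.7, -0.2, 0.1]
opening: 1.0
grip_force: 0.0
```

```bash
python3 - <<'E'
from h import *
S=look('tin',(600,0),dz=120)
to(412,311,185,14.4)
E
```

```text
t 47.425 [599.6  -0.6 432.6]
tin [ 6.002e+02 -3.000e-01] 110 56 17.9 147.1 [252. 187.] 8737
-> (412, 311, 185, 14.4) shift [-0.0818, -0.3544, 0.0764] turn 3.6 rows 7
```

Level 4 is seated (147.1). Cover D is the last piece.

Emit:
carry_out --pt "-0.011 -0.05 0 3.6 1" --pt "-0.023 -0.1 0 3.6 1" --pt "-0.036 -0.157 0 3.6 1" --pt "-0.05 -0.214 0.02 3.6 1" --pt "-0.063 -0.27 0.04 3.6 1" --pt "-0.075 -0.325 0.06 3.6 1" --pt "-0.0818 -0.3544 0.076 3.6 1" --pt "-0.0818 -0.3544 0.076 3.6 1" --pt "-0.0818 -0.3544 0.076 3.6 1"

```text
t: 48.6
eef_pos: [412.6, 310.7, 356.9]
tcp_rot: [3.141, 0.001, 0.252]
ft_force: [0.2, -0.1, 0.1]
opening: 1.002
grip_force: 0.0
```

```bash
python3 - <<'E'
from h import *
look('cover',(421,312),20,r=80)
E
```

```text
t 48.6 [412.6 310.7 356.9]
cover [422.3 311.8] 110 60 15.2 5.5 [253. 163.] 6182
-> (np.float64(422.3), np.float64(311.8), 20, 15.2) shift [0.0095, 0.001, 0.1662] turn -0.8 rows 4
```

Emit:
carry_out --pt "0.0095 0.001 0.05 -0.8 1" --pt "0.0095 0.001 0.1 -0.8 1" --pt "0.0095 0.001 0.15 -0.8 1" --pt "0.0095 0.001 0.1655 -0.8 1" --pt "0.0095 0.001 0.1655 -0.8 1" --pt "0.0095 0.001 0.1655 -0.8 0.4" --pt "0.0095 0.001 0.1655 -0.8 0.4" --pt "0.0095 0.001 0.1655 -0.8 0.4" --pt "0.0095 0.001 0.1655 -0.8 0.4" --pt "0.0095 0.001 0.1655 -0.8 0.4" --pt "0.0095 0.001 0.1655 -0.8 0.4" --pt "0.0095 0.001 0.12 -0.8 0.4" --pt "0.0095 0.001 0.07 -0.8 0.4" --pt "0.0095 0.001 0.02 -0.8 0.4" --pt "0.0095 0.001 -0.03 -0.8 0.4" --pt "0.0095 0.001 -0.04 -0.8 0.4" --pt "0.0095 0.001 -0.04 -0.8 0.4"

```text
t: 50.78
eef_pos: [421.5, 312.3, 397.1]
tcp_rot: [-3.141, -0.0, 0.266]
ft_force: [-0.8, -0.2, -0.6]
opening: 0.627
grip_force: 30.0
```

```bash
python3 - <<'E'
from h import *
s=env.state();print(s['t'],s['eef_pos'].round(1),s['opening'],s['grip_force'])
S=held('cover',20)
to(599.5,-.4,170,18)
E
```

```text
50.775 [421.5 312.3 397.1] 0.627004939115599 30.000020563602448
held cover [19.9 -0.  -0. ] yaw rel 0.1 71 60 210.6 gz 225.2 13801
held cover [-44.8  -0.1   0.1] yaw rel -89.9 59 18 210.5 gz 225.2 2867
-> (599.5, -0.4, 170, 18) shift [0.0897, 0.3485, 0.0551] turn -2.8 rows 7
```

Emit:
carry_out --pt "0.013 0.05 0 -2.8 0.4" --pt "0.027 0.105 0 -2.8 0.4" --pt "0.042 0.162 0 -2.8 0.4" --pt "0.057 0.22 0 -2.8 0.4" --pt "0.071 0.275 0 -2.8 0.4" --pt "0.084 0.325 0 -2.8 0.4" --pt "0.0897 0.3485 0 -2.8 0.4" --pt "0.0897 0.3485 0.02 -2.8 0.4" --pt "0.0897 0.3485 0.038 -2.8 0.4" --pt "0.0897 0.3485 0.048 -2.8 0.4" --pt "0.0897 0.3485 0.053 -2.8 0.4" --pt "0.0897 0.3485 0.055 -2.8 0.4" --pt "0.0897 0.3485 0.055 -2.8 0.4" --pt "0.0897 0.3485 0.055 -2.8 0.4" --pt "0.0897 0.3485 0.055 -2.8 1" --pt "0.0897 0.3485 0.055 -2.8 1" --pt "0.0897 0.3485 0.055 -2.8 1" --pt "0.0897 0.3485 0.02 -2.8 1" --pt "0.0897 0.3485 -0.04 -2.8 1" --pt "0.0897 0.3485 -0.05 -2.8 1"

```text
t: 53.32
eef_pos: [599.8, -0.2, 451.2]
tcp_rot: [3.139, -0.006, 0.315]
ft_force: [-0.3, -0.3, -0.1]
opening: 0.999
grip_force: 0.0
```

Emit:
carry_out --pt "0 0 0 0 1" --pt "-0.05 -0.02 -0.01 0 1" --pt "-0.1 -0.04 -0.01 0 1" --pt "-0.1 -0.04 -0.01 0 1" --pt "-0.1 -0.04 -0.01 0 1"

```text
t: 53.95
eef_pos: [492.8, 6.8, 456.5]
tcp_rot: [-3.141, 0.001, 0.315]
ft_force: [0.3, -0.8, -0.7]
opening: 1.001
grip_force: 0.0
```

```bash
python3 - <<'E'
from h import *
S=look('cover',(600,0),dz=150)
im,*_=shot('side');save(cv2.resize(im[80:300,130:400],None,fx=2.5,fy=2.5),'end.png')
E
```

```text
t 53.95 [492.8   6.8 456.5]
cover [597.  -1.] 103 60 18.3 155.5 [301.  67.] 9728
```

View pics/end.png

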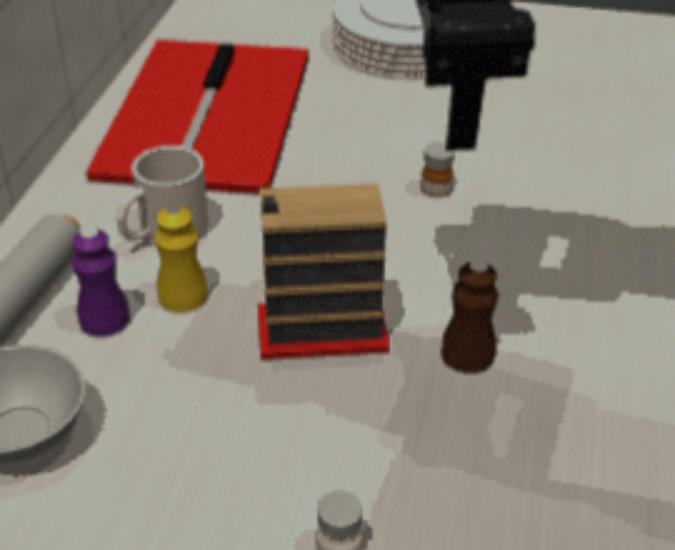

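The stack is straight and complete: four tins, each with a cover, at (322,265), and the top cover measures 155.5 mm (150 + 5.5). The mill stands upright at (470,325) and the mug is untouched. I'm handing in.

```bash
python3 -c "
from cell import env
print(env.job_done())"
```

```text
the job is handed in; nothing more can be done
None
```

I handed the job in at about 54 s: all four tins are stacked on the board with a cover on each, the mill stands upright beside it, and the mug was not touched; there was no spare cover, and the hand-in returned no verdict.

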